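Line up the trial vases by height on the ware board

TASK

Line up the four trial vases on the ware board in order of height, each standing upright in the middle of its own grey felt pad: the tallest next to the red end stop, then ever shorter, the shortest at the far end. Set them down rather than dropping them, don't knock any over, and leave the small unfired clay bowl where it stands.

Things in the scene. Friction and masses are not known exactly. Their poses are not given: they have to be found in the camera images.
- green_vase: glossy green ceramic vase, loose, standing upright, 120 mm tall and 56 mm across its straight round wall (the wall is straight from 24 to 98 mm up; foot and rim are narrower; dark disc drawn on top as the mouth, solid inside), 0.07 to 0.35 kg. Origin: centre of its underside; z up along its axis
- terracotta_vase: reddish-brown terracotta ceramic vase, loose, standing upright, 100 mm tall and 52 mm across its straight round wall (the wall is straight from 20 to 82 mm up; foot and rim are narrower; dark disc drawn on top as the mouth, solid inside), 0.07 to 0.35 kg. Origin: centre of its underside; z up along its axis
- blue_vase: glossy blue ceramic vase, loose, standing upright, 80 mm tall and 48 mm across its straight round wall (the wall is straight from 16 to 66 mm up; foot and rim are narrower; dark disc drawn on top as the mouth, solid inside), 0.07 to 0.35 kg. Origin: centre of its underside; z up along its axis
- white_vase: glossy white ceramic vase, loose, standing upright, 60 mm tall and 44 mm across its straight round wall (the wall is straight from 12 to 49 mm up; foot and rim are narrower; dark disc drawn on top as the mouth, solid inside), 0.07 to 0.35 kg. Origin: centre of its underside; z up along its axis
- pad_a: one of four identical round grey felt pads, 72 mm across and 3 mm thick, fixed in a row 95 mm apart on the dark brown wooden ware board (110 x 460 x 18 mm, fixed, lying flat on the table). Origin: centre of the pad's underside, on the board's top 18 mm above the table; the pad's top is 21 mm above the table. Which letter lies where in the row changes from start to start
- pad_b: one of four identical round grey felt pads, 72 mm across and 3 mm thick, fixed in a row 95 mm apart on the dark brown wooden ware board (110 x 460 x 18 mm, fixed, lying flat on the table). Origin: centre of the pad's underside, on the board's top 18 mm above the table; the pad's top is 21 mm above the table. Which letter lies where in the row changes from start to start
- pad_c: one of four identical round grey felt pads, 72 mm across and 3 mm thick, fixed in a row 95 mm apart on the dark brown wooden ware board (110 x 460 x 18 mm, fixed, lying flat on the table). Origin: centre of the pad's underside, on the board's top 18 mm above the table; the pad's top is 21 mm above the table. Which letter lies where in the row changes from start to start
- pad_d: one of four identical round grey felt pads, 72 mm across and 3 mm thick, fixed in a row 95 mm apart on the dark brown wooden ware board (110 x 460 x 18 mm, fixed, lying flat on the table). Origin: centre of the pad's underside, on the board's top 18 mm above the table; the pad's top is 21 mm above the table. Which letter lies where in the row changes from start to start
- red_stop: red end stop, a fixed bar 90 x 28 x 26 mm across one end of the ware board (the other end has one just like it in pale wood). Its top is 44 mm above the table. Its long side, its own x axis, runs across the board, at right angles to the row of pads. Origin: centre of its underside, in line with the pads; the nearest pad's centre is 62.5 mm from it, the next ones 95 mm farther each
- bowl: small round unfired clay bowl, grey, loose, 80 mm across the rim and 42 mm tall, standing among the vases; to be left alone. Origin: centre of its underside

How it is judged (in metres and radians):
At the end, for the whole second after the job is handed in: Every vase stands upright (within 6 degrees) and at rest on a felt pad, its axis within 14 mm of the pad's centre, released; from the red stop outwards: green (tallest), terracotta, blue, white (shortest); the bowl is within 30 mm of where it stood ((horizontal distance between green_vase and pad_a below 0.014 m or horizontal distance between green_vase and pad_b below 0.014 m or horizontal distance between green_vase and pad_c below 0.014 m or horizontal distance between green_vase and pad_d below 0.014 m) and horizontal distance between green_vase and red_stop between 0.0325 and 0.0925 m and z of green_vase in the frame of pad_a between -0.002 and 0.008 m and angle between each of green_vase, terracotta_vase, blue_vase, white_vase's own z axis and vertical below 0.1 rad and linear speed of each of green_vase, terracotta_vase, blue_vase, white_vase below 0.02 m/s and angular speed of each of green_vase, terracotta_vase, blue_vase, white_vase below 0.2 rad/s and (horizontal distance between terracotta_vase and pad_a below 0.014 m or horizontal distance between terracotta_vase and pad_b below 0.014 m or horizontal distance between terracotta_vase and pad_c below 0.014 m or horizontal distance between terracotta_vase and pad_d below 0.014 m) and horizontal distance between terracotta_vase and red_stop between 0.1275 and 0.1875 m and z of terracotta_vase in the frame of pad_a between -0.002 and 0.008 m and (horizontal distance between blue_vase and pad_a below 0.014 m or horizontal distance between blue_vase and pad_b below 0.014 m or horizontal distance between blue_vase and pad_c below 0.014 m or horizontal distance between blue_vase and pad_d below 0.014 m) and horizontal distance between blue_vase and red_stop between 0.2225 and 0.2825 m and z of blue_vase in the frame of pad_a between -0.002 and 0.008 m and (horizontal distance between white_vase and pad_a below 0.014 m or horizontal distance between white_vase and pad_b below 0.014 m or horizontal distance between white_vase and pad_c below 0.014 m or horizontal distance between white_vase and pad_d below 0.014 m) and horizontal distance between white_vase and red_stop between 0.3175 and 0.3775 m and z of white_vase in the frame of pad_a between -0.002 and 0.008 m and distance of bowl from where it was at the start of the episode below 0.03 m); the robot touches nothing.
It fails at once if a vase is knocked over (leans more than 35 degrees) (angle between any of green_vase, terracotta_vase, blue_vase, white_vase's own z axis and vertical above 0.61 rad).
It fails at once if a vase is dropped (out of the fingers with its foot more than 45 mm above the table, 24 mm above the pads) ((height (world z) of green_vase above 0.045 m and contact force between green_vase and the fingers below 0.05 N) or (height (world z) of terracotta_vase above 0.045 m and contact force between terracotta_vase and the fingers below 0.05 N) or (height (world z) of blue_vase above 0.045 m and contact force between blue_vase and the fingers below 0.05 N) or (height (world z) of white_vase above 0.045 m and contact force between white_vase and the fingers below 0.05 N)).
It fails at once if the unfired bowl is moved by more than 30 mm (distance of bowl from where it was at the start of the episode above 0.03 m).
It also fails if it takes over 120 s, if anything falls off the work surface, if the arm or the gripper's body presses on something with over 40 N, if the wrist force passes 120 N, or if a joint passes its speed limit or range.

ROBOT

A 7-joint arm with a two-finger parallel gripper is mounted at the origin on the work surface. World frame = base frame: x ahead of the robot, y to its left, z up, the work surface at z = 0. Lengths are in m, angles in degrees, forces in N, time in s.
With the tool pointing down it reaches from about 0.4 to 0.875 m from the base axis. Payload 19.3 kg.
Tool frame: the origin (TCP) lies at the very end of the fingers, on their centre line; the grasp point (between the pads) lies 19 mm behind it (r.grip_depth is the distance from the TCP to the grasp point, in m); z points along the fingers, y is the line along which they close (so a half turn about z gives the same grasp; the last joint's range is limited). The gripper opens to 85 mm and grips with 20 to 120 N. Pads are 22 mm wide; open, the fingers measure 114 mm over their backs; the gripper's body (76 mm by 85 mm) begins 54 mm behind the grasp point. The pads swing forward as they close: fully open they stand 13 mm farther back than shut.
Start: joints at [-4.022, 29.874, -2.08, 91.645, 1.215, 58.505, -6.463], TCP at [0.625, -0, 0.201] pointing down, gripper open.
Joint ranges: [-166.77, 166.77], [-17.47, 122.26], [-85.68, 81.53], [9.62, 139.38], [-72.42, 252.41], [9.2, 110.78], [-144.41, 144.41]. Speed limits (degrees/s): [108.29, 108.29, 136.94, 136.94, 172.46, 172.46, 172.46].

INTERFACE

Orientations are given as a 3x3 rotation matrix whose columns are the frame's x, y, z axes.
In Python, from plant import r gives the robot as it stands.
- The arm moves only by the tool apply_moves, never from a script. Its argument "steps" is a list of rows, each a list of 2 entries, a list of its own where there are three numbers: the shift along the tool's x, y, z each as a share of 0.5 m, from -1 to 1, then the turn about the tool's z as a share of 0.5 rad, from -1 to 1. In form: [[[dx, dy, dz], spin], ...]. A call has 1 to 5 rows; each row is the pose to reach, as a shift and turn from the pose commanded when the call began, along the tool's axes at that moment; what a row does not reach only later rows make up. A row lasts 1/12 s, in which the tool goes at most 41.7 mm and 7.16 degrees, less where a joint would pass 70% of its speed; a pose out of reach is approached as far as the arm can. A call with a number of a shift or a turn outside -1 to 1 is refused whole. A call with a gripper value outside its range is refused whole. "grip" is the opening, from -1 (shut) to 1 (fully open), set as the call begins (left out, the last holds). The fingers move at their own pace and stop on an object; "squeeze" is the grip in N (left out, the last holds). Time passes only in rows, so rows that repeat a pose let the fingers close. It gives the time, the measured TCP pose, the force, the opening and the grip force at its end, in the units of the state.
- r.get_obs(): the state, without advancing time (a new reading comes with each control period).
- r.camera(name): name is "scene" or "side" or "wrist"; returns (picture, depth): 384x512x3 uint8, blue, green, red; 384x512 float32, m along the optical axis (not along the pixel's ray), 0 where there is no reading.
- r.get_calibration(name): a dict with "fov_y" (degrees; the focal length in pixels is half the picture's height over the tangent of half this angle, whatever the lens; pixels are square), "cx", "cy" (the principal point, pixels), "pose" (4x4, takes a point from camera to world coordinates). Camera axes: x right, y up, looking along -z (the intrinsics and any distortion apply to the point x, -y, -z); pixel columns grow to the right and rows downward; lengths in m; the calibration is good to about 2 mm. A picture is of the moment at which its call begins: read the wrist's pose just before it. get_calibration takes no time and is no camera call; for the wrist camera it gives the pose at the moment of the call.
- r.sign_off(): hands the job in; it is judged then, once.
The state is a dict: "time": time; "joint_pos": joint angles; "qd": joint speeds; "tau": joint torques, N m; "position": TCP position; "ee_rot": TCP orientation; "wrist_force": force on the tool from outside, world axes, zero at the start; "wrist_torque": the same for the moment, N m; "grip_width": finger opening in m; "grip_force": force on a finger pad.
Only numpy, scipy, OpenCV 4.12 (cv2) and the standard library are available. Lean on these libraries where they do the work, as an engineer would, in place of code of your own. Each camera call takes 0.05 s, during which the arm holds its last target. There are 200 camera calls.

## Working session

There is one attempt and no reset: what is moved stays moved. The work goes in short steps, Python scripts to look and compute and a tool call to move; the robot and the scene stay as the last step left them, time stands still between calls to the robot, and variables do not carry over. Pictures are saved under pics/ and viewed, at most 14 in all, crops included, and the job is handed in when it is done.

Besides the shell and the picture viewer there is one more tool, called after "Call:" as name(argument=value, ...) on one line, values as JSON. apply_moves: Moves the arm, as the interface text tells. Shift numbers are shares of 0.5 m and turn numbers shares of 0.5 rad, none past 1 either way. Its arguments: {"type":"object","properties":{"steps":{"type":"array"},"grip":{"type":"number"},"squeeze":{"type":"number"}},"required":["steps"]}

```bash
mkdir -p pics; ls; python3 - <<'E'
from plant import r
import cv2,numpy as np
o=r.get_obs();print(o['time'],o['position'],o['ee_rot'],o['grip_width'])
ims=[]
for n in('scene','side','wrist'):
    c=r.get_calibration(n);print(n,c)
    im,d=r.camera(n);np.savez('/tmp/'+n,im=im,d=d,pose=c['pose']);cv2.imwrite(f'pics/{n}0.png',im)
    ims.append(im)
cv2.imwrite('pics/all0.png',cv2.resize(np.vstack([np.hstack(ims[:2]),np.hstack([ims[2],ims[2]*0])]),(800,600)))
E
```

```text
pics
0.0 [ 6.24644293e-01 -6.24103852e-05  2.00437679e-01] [[ 1.55849487e-05  9.99999388e-01 -1.10621297e-03]
 [ 9.99999994e-01 -1.57013325e-05 -1.05200624e-04]
 [-1.05217928e-04 -1.10621133e-03 -9.99999383e-01]] 0.08529539659393755
scene {'fov_y': 52.94556541309543, 'cx': 254.06311038637855, 'cy': 183.7799955336925, 'pose': array([[-0.51926798, -0.67981246,  0.51789553,  1.0684555 ],
       [ 0.85460529, -0.41075124,  0.31769989,  0.32372092],
       [-0.00325012,  0.60756764,  0.79426129,  0.82639717],
       [ 0.        ,  0.        ,  0.        ,  1.        ]])}
side {'fov_y': 42.66257692301109, 'cx': 256.03260404158596, 'cy': 196.79388876499925, 'pose': array([[ 0.99776857,  0.05840486, -0.03235344,  0.48721058],
       [-0.06571741,  0.77348125, -0.63040303, -0.81498975],
       [-0.01179382,  0.63112251,  0.7755935 ,  1.05121283],
       [ 0.        ,  0.        ,  0.        ,  1.        ]])}
wrist {'fov_y': 66.87458675701268, 'cx': 257.58909654069924, 'cy': 198.7554736325544, 'pose': array([[ 9.99999501e-01,  1.24392558e-04,  9.91129984e-04,
         6.25724800e-01],
       [-4.31769665e-04,  9.48564660e-01,  3.16583163e-01,
         8.06218466e-02],
       [-9.00770287e-04, -3.16583433e-01,  9.48564241e-01,
         3.74300832e-01],
       [ 0.00000000e+00,  0.00000000e+00,  0.00000000e+00,
         1.00000000e+00]])}
```

View pics/all0.png

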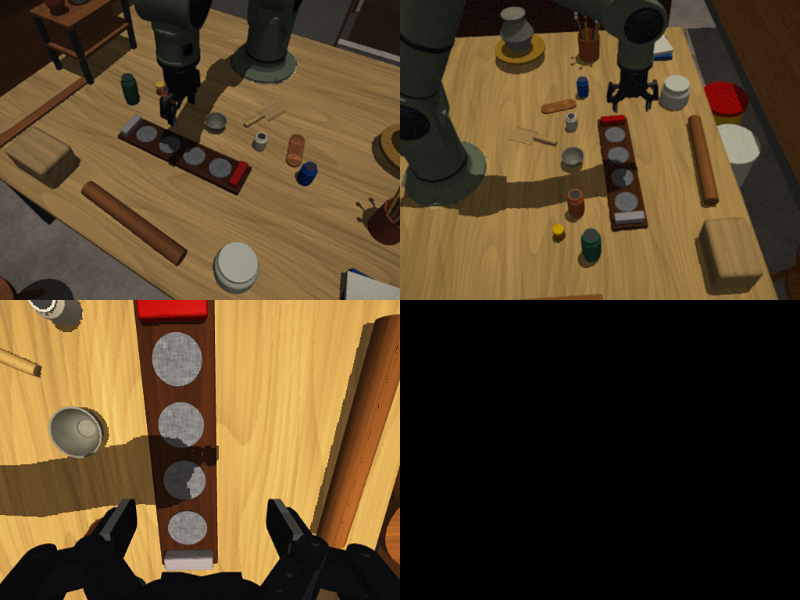

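The side view (right half of the montage) shows green at (591,244), terracotta at (575,203), white at (571,122), blue at (582,86) and the bowl at (572,157). The pads run down from the red stop at (612,119). The brown item at (560,106) is a distractor. Next I measure by masks in two views.

```bash
cat > h.py <<'E'
import cv2,numpy as np
from plant import r
def look(n):
    c=r.get_calibration(n); im,d=r.camera(n); return im,d,c
def ray(c,u,v):
    f=192/np.tan(np.radians(c['fov_y']/2)); P=c['pose']
    u=np.asarray(u,float);v=np.asarray(v,float)
    d=np.stack([(u-c['cx'])/f,-(v-c['cy'])/f,-np.ones_like(u)],-1)
    return P[:3,3],d@P[:3,:3].T
def plane(c,u,v,z):
    o,d=ray(c,u,v); return o+d*((z-o[2])/d[...,2])[...,None]
def cloud(c,d):
    v,u=np.mgrid[:384,:512]; o,k=ray(c,u,v); return o+k*d[...,None]
def mask(im,name):
    h,s,v=cv2.split(cv2.cvtColor(im,cv2.COLOR_BGR2HSV).astype(int))
    return {'green':(h>50)&(h<95)&(s>90)&(v>25),'terracotta':(h<14)&(s>110)&(v>40),
     'blue':(h>105)&(h<130)&(s>120),'red':((h<4)|(h>175))&(s>200)&(v>90),'grey':(s<40)&(v>45)}[name]
def comps(m,amin=40):
    n,l,st,ce=cv2.connectedComponentsWithStats(m.astype(np.uint8),connectivity=8)
    return [(l==i,st[i],ce[i]) for i in range(1,n) if st[i][4]>=amin]
E
python3 - <<'E'
from h import *
for n in('scene','side','wrist'):
    im,d,c=look(n); X=cloud(c,d)
    for name in('green','terracotta','blue','red','grey'):
        for m,st,ce in comps(mask(im,name),60):
            p=X[m&(d>0)]
            if len(p)<30: continue
            md=np.median(p,0)
            if not(0.3<md[0]<.95 and -.5<md[1]<.5 and md[2]<.14):continue
            hi=np.percentile(p[:,2],97);t=p[p[:,2]>hi-.006]
            print(n,name,st[[0,1,2,3,4]],'med',md.round(3),'ztop %.3f'%hi,'x %.3f..%.3f y %.3f..%.3f'%(*np.percentile(p[:,0],[2,98]),*np.percentile(p[:,1],[2,98])),'topc',t.mean(0).round(3))
E
```

```text
scene green [155  97  19  35 246] med [ 0.5   -0.318  0.099] ztop 0.119 x 0.473..0.508 y -0.346..-0.307 topc [ 0.492 -0.326  0.118]
scene terracotta [201 109  14  16 100] med [ 0.458 -0.199  0.087] ztop 0.109 x 0.393..0.682 y -0.275..-0.009 topc [ 0.682 -0.007  0.347]
scene terracotta [151 170  69  34 321] med [ 0.641 -0.133  0.017] ztop 0.020 x 0.624..0.652 y -0.249..-0.058 topc [ 0.64  -0.141  0.017]
scene terracotta [366 172  24  42 732] med [0.391 0.289 0.007] ztop 0.009 x 0.324..0.450 y 0.260..0.317 topc [0.389 0.289 0.007]
scene terracotta [225 202  93  45 980] med [0.628 0.159 0.019] ztop 0.045 x 0.547..0.643 y -0.015..0.190 topc [0.589 0.172 0.043]
scene terracotta [ 104  233  134  107 3306] med [0.88  0.002 0.044] ztop 0.049 x 0.851..0.906 y -0.187..0.155 topc [ 0.875 -0.004  0.046]
scene blue [381 207  25  31 449] med [0.5   0.351 0.056] ztop 0.080 x 0.471..0.506 y 0.331..0.372 topc [0.487 0.353 0.078]
scene red [294 206  23  30 309] med [0.589 0.172 0.043] ztop 0.045 x 0.548..0.629 y 0.160..0.183 topc [0.589 0.172 0.043]
scene grey [155 146  26  29 269] med [ 0.607 -0.235 
[... 3296 characters left out ...]
162..0.170 topc [0.436 0.167 0.061]
wrist grey [ 194   41   64   70 3463] med [0.59  0.109 0.022] ztop 0.023 x 0.558..0.622 y 0.076..0.140 topc [0.59  0.108 0.022]
wrist grey [ 203  131   58   58 2645] med [0.593 0.014 0.022] ztop 0.023 x 0.562..0.625 y -0.019..0.045 topc [0.593 0.014 0.022]
wrist grey [ 209  206   54   49 2064] med [ 0.596 -0.081  0.022] ztop 0.023 x 0.564..0.629 y -0.114..-0.050 topc [ 0.596 -0.081  0.022]
wrist grey [ 215  270   50   43 1684] med [ 0.6   -0.176  0.022] ztop 0.023 x 0.568..0.632 y -0.209..-0.144 topc [ 0.6   -0.176  0.022]
wrist grey [ 210  320   62   26 1460] med [ 0.602 -0.23   0.044] ztop 0.046 x 0.559..0.643 y -0.250..-0.224 topc [ 0.602 -0.236  0.044]
```

Pads from the red stop are at (.590,.108), (.593,.014), (.596,-.081) and (.600,-.176), with tops at 22 mm. The vases are known to a few mm, so I'll move over the green one and refine with the wrist camera.

Call:
apply_moves(steps=[[[-0.34, -0.14, -0.1], 0], [[-0.34, -0.14, -0.1], 0], [[-0.34, -0.14, -0.1], 0], [[-0.34, -0.14, -0.1], 0], [[-0.34, -0.14, -0.1], 0]], grip=1, squeeze=30)

```text
time: 0.72
position: [0.5532, -0.1745, 0.2523]
ee_rot: [[0.004, 1.0, 0.001], [1.0, -0.004, -0.002], [-0.002, 0.001, -1.0]]
wrist_force: [0.1, -1.0, -1.2]
grip_width: 0.0858
grip_force: 0.0
```

Call:
apply_moves(steps=[[[-0.33, -0.14, 0], 0], [[-0.33, -0.14, 0], 0], [[-0.33, -0.14, 0], 0], [[-0.33, -0.14, 0], 0], [[-0.33, -0.14, 0], 0]])

```text
time: 1.13
position: [0.4813, -0.3411, 0.2512]
ee_rot: [[0.006, 1.0, -0.001], [1.0, -0.006, -0.002], [-0.002, -0.001, -1.0]]
wrist_force: [-0.5, -0.8, -0.7]
grip_width: 0.0854
grip_force: 0.0
```

```bash
cat > m.py <<'E'
import sys
from h import *
# fit axis of a vase near (x,y): depth points around it in wrist (and other) views; circle of known radius on wall points
def fit(x,y,z0,z1,R,cams=('wrist','scene','side')):
    from scipy.optimize import least_squares
    for n in cams:
        im,d,c=look(n);X=cloud(c,d);rr=np.hypot(X[...,0]-x,X[...,1]-y)
        m=(d>0)&(rr<R+.015)&(X[...,2]>z0)&(X[...,2]<z1); p=X[m]
        t=X[(d>0)&(rr<R+.01)&(X[...,2]>z1)&(X[...,2]<.16)]
        out=[n,len(p)]
        if len(p)>20:
            s=least_squares(lambda q:np.hypot(p[:,0]-q[0],p[:,1]-q[1])-R,[x,y],loss='soft_l1',f_scale=.002)
            out+=['wall',s.x.round(4)]
        if len(t)>20:
            zt=np.percentile(t[:,2],90);q=t[abs(t[:,2]-zt)<.004]
            out+=['top z %.3f n %d'%(zt,len(q)),((q.max(0)+q.min(0))/2)[:2].round(4), q.mean(0)[:2].round(4)]
        print(*out)
    o=r.get_obs();print(o['time'],o['position'].round(4),o['ee_rot'].round(3).tolist(),o['grip_width'])
if __name__=='__main__': fit(*map(float,sys.argv[1:6]))
E
python3 m.py .483 -.337 .03 .095 .028; python3 - <<'E'
from h import *
ims=[look(n)[0] for n in('wrist','side')]
cv2.imwrite('pics/1.png',cv2.resize(np.hstack(ims),(800,300)))
E
```

```text
wrist 252 wall [ 0.4831 -0.3361] top z 0.122 n 1272 [ 0.4835 -0.3354] [ 0.4831 -0.3352]
scene 334 wall [ 0.4799 -0.3346] top z 0.120 n 132 [ 0.4826 -0.3331] [ 0.482  -0.3333]
side 321 wall [ 0.4832 -0.3349] top z 0.124 n 294 [ 0.4828 -0.3364] [ 0.4832 -0.3363]
1.2833 [ 0.4844 -0.3359  0.2509] [[0.002, 1.0, -0.0], [1.0, -0.002, 0.0], [0.0, -0.0, -1.0]] 0.0855904900878368
```

View pics/1.png

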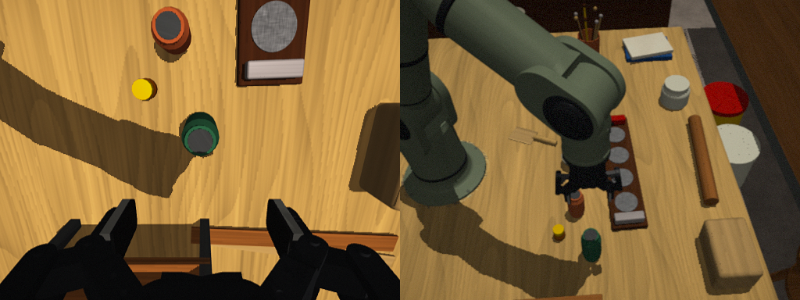

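The wrist view shows the green vase at (200,140), centred between the fingers. A yellow knob at (144,89) is nearby, so I check its place, along with the bowl and the other vases.

```bash
python3 - <<'E'
from h import *
im,d,c=look('wrist');X=cloud(c,d)
h,s,v=cv2.split(cv2.cvtColor(im,cv2.COLOR_BGR2HSV).astype(int))
p=X[(h>22)&(h<34)&(s>200)&(v>120)&(d>0)];print(len(p),p.min(0),p.max(0),np.median(p,0))
im,d,c=look('side');X=cloud(c,d)
for a,b in(((.36,-.06),(.52,.09)),((.36,.1),(.5,.24))):
    m=(X[...,0]>a[0])&(X[...,0]<b[0])&(X[...,1]>a[1])&(X[...,1]<b[1])&(X[...,2]>.03)&(X[...,2]<.1)
    p=X[m];print(len(p),p.min(0),p.max(0),p.mean(0))
E
```

```text
540 [ 0.37368798 -0.28994429  0.00123165] [ 0.40562287 -0.25468027  0.04796679] [ 0.38947006 -0.27012906  0.04570751]
39 [ 0.39947412 -0.02977357  0.03047498] [0.422432   0.0177508  0.04618721] [ 0.40701841 -0.00878254  0.04009394]Traceback (most recent call last):
  File "<stdin>", line 8, in <module>
    return umr_minimum(a, axis, None, out, keepdims, initial, where)
ValueError: zero-size array to reduction operation minimum which has no identity
```

The yellow knob is clear of the fingers. Descend on green.

Call:
apply_moves(steps=[[[0, -0.002, 0.08], 0], [[0, -0.002, 0.16], 0], [[0, -0.002, 0.24], 0], [[0, -0.002, 0.32], 0], [[0, -0.002, 0.37], 0]])

```text
time: 1.9
position: [0.4833, -0.333, 0.0625]
ee_rot: [[-0.002, 1.0, -0.002], [1.0, 0.002, 0.002], [0.002, -0.002, -1.0]]
wrist_force: [-0.2, -0.4, -0.8]
grip_width: 0.0853
grip_force: 0.0
```

Call:
apply_moves(steps=[[[0, 0, 0.016], 0], [[0, 0, 0.016], 0], [[0, 0, 0.016], 0], [[0, 0, 0.016], 0]])

```text
time: 2.23
position: [0.4852, -0.3354, 0.0599]
ee_rot: [[-0.0, 1.0, 0.002], [1.0, 0.0, -0.001], [-0.001, 0.002, -1.0]]
wrist_force: [0.3, -0.3, 0.2]
grip_width: 0.0854
grip_force: 0.0
```

Call:
apply_moves(steps=[[[0, 0, 0], 0], [[0, 0, 0], 0], [[0, 0, 0], 0], [[0, 0, 0], 0], [[0, 0, 0], 0]], grip=-1, squeeze=35)

```text
time: 2.65
position: [0.4844, -0.3356, 0.0593]
ee_rot: [[0.0, 1.0, 0.001], [1.0, -0.0, -0.001], [-0.001, 0.001, -1.0]]
wrist_force: [-3.1, 0.1, 12.4]
grip_width: 0.0543
grip_force: 34.5
```

Gripped. Lift 100 mm straight up, slowly first.

Call:
apply_moves(steps=[[[0, 0, -0.01], 0], [[0, 0, -0.04], 0], [[0, 0, -0.08], 0], [[0, 0, -0.14], 0], [[0, 0, -0.18], 0]])

```text
time: 3.07
position: [0.4842, -0.3352, 0.1504]
ee_rot: [[0.0, 1.0, 0.001], [1.0, -0.0, -0.0], [-0.0, 0.001, -1.0]]
wrist_force: [0.6, -0.3, -2.5]
grip_width: 0.0536
grip_force: 37.9
```

Call:
apply_moves(steps=[[[0.06, 0.015, 0], 0], [[0.13, 0.04, 0], 0], [[0.2, 0.07, 0], 0], [[0.27, 0.09, 0], 0], [[0.34, 0.11, 0], 0]])

```text
time: 3.48
position: [0.5392, -0.1633, 0.1484]
ee_rot: [[0.0, 1.0, 0.0], [1.0, -0.0, 0.0], [0.0, 0.0, -1.0]]
wrist_force: [1.4, -0.3, -2.2]
grip_width: 0.0538
grip_force: 37.8
```

Call:
apply_moves(steps=[[[0.06, 0.02, 0], 0], [[0.13, 0.04, 0], 0], [[0.2, 0.06, 0], 0], [[0.27, 0.08, 0], 0], [[0.34, 0.1, 0], 0]])

```text
time: 3.9
position: [0.5891, 0.0068, 0.1485]
ee_rot: [[0.0, 1.0, 0.0], [1.0, -0.0, 0.0], [0.0, 0.0, -1.0]]
wrist_force: [1.7, -0.6, -2.8]
grip_width: 0.0534
grip_force: 37.8
```

Call:
apply_moves(steps=[[[0.06, 0, 0], 0], [[0.12, 0, 0], 0], [[0.18, 0, 0], 0], [[0.2, 0, 0], 0], [[0.2, 0, 0], 0]])

```text
time: 4.32
position: [0.5885, 0.1087, 0.1482]
ee_rot: [[-0.004, 1.0, -0.0], [1.0, 0.004, 0.001], [0.001, -0.0, -1.0]]
wrist_force: [0.1, -0.3, -1.9]
grip_width: 0.0537
grip_force: 37.9
```

```bash
python3 - <<'E'
from h import *
o=r.get_obs();print(o['time'],o['position'].round(4),o['ee_rot'].round(3).tolist(),o['grip_width'],o['grip_force'])
for n in('side','scene'):
    im,d,c=look(n);X=cloud(c,d);m=mask(im,'green')&(d>0)&(np.hypot(X[...,0]-o['position'][0],X[...,1]-o['position'][1])<.05)
    p=X[m];print(n,len(p),p.min(0) if len(p) else 0,p.max(0) if len(p) else 0)
ims=[look(n)[0] for n in('wrist','side')]
cv2.imwrite('pics/2.png',cv2.resize(np.hstack(ims),(800,300)))
E
```

```text
4.3167 [0.5885 0.1087 0.1482] [[-0.004, 1.0, -0.0], [1.0, 0.004, 0.001], [0.001, -0.0, -1.0]] 0.053722724452273427 37.859098587941844
side 459 [0.5536553  0.06841644 0.09604031] [0.62278488 0.11073643 0.44458005]
scene 158 [0.58335872 0.113012   0.1092691 ] [0.61553595 0.13432744 0.20879451]
```

View pics/2.png

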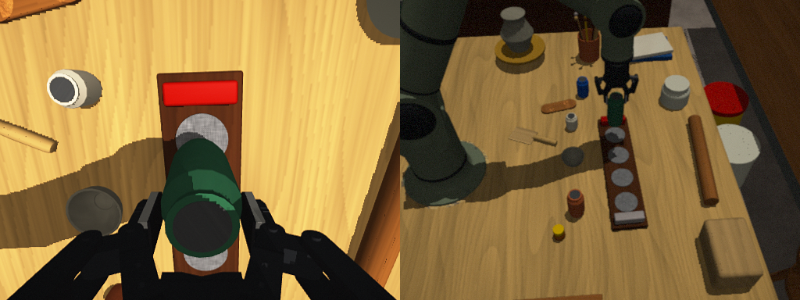

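Green is held upright above pad 1 (wrist view: vase at (203,200), with the red stop beyond it at (200,93)). Lower it.

Call:
apply_moves(steps=[[[-0.002, 0.003, 0.04], 0], [[-0.002, 0.003, 0.08], 0], [[-0.002, 0.003, 0.11], 0], [[-0.002, 0.003, 0.125], 0], [[-0.002, 0.003, 0.13], 0]])

```text
time: 4.93
position: [0.59, 0.1028, 0.082]
ee_rot: [[0.001, 1.0, -0.002], [1.0, -0.001, -0.001], [-0.001, -0.002, -1.0]]
wrist_force: [0.2, 0.5, -1.7]
grip_width: 0.0536
grip_force: 37.9
```

Call:
apply_moves(steps=[[[0, 0, 0.001], 0], [[0, 0, 0.002], 0], [[0, 0, 0.002], 0]])

```text
time: 5.18
position: [0.591, 0.1039, 0.0828]
ee_rot: [[0.0, 1.0, 0.001], [1.0, -0.0, 0.0], [0.0, 0.001, -1.0]]
wrist_force: [-0.5, -0.1, -2.7]
grip_width: 0.0538
grip_force: 37.9
```

Call:
apply_moves(steps=[[[0.007, 0, 0], 0], [[0.007, 0, 0.003], 0], [[0.007, 0, 0.005], 0], [[0.007, 0, 0.005], 0]])

```text
time: 5.52
position: [0.5909, 0.1079, 0.0805]
ee_rot: [[-0.0, 1.0, 0.001], [1.0, 0.0, 0.0], [0.0, 0.001, -1.0]]
wrist_force: [-2.3, -0.6, 11.7]
grip_width: 0.0535
grip_force: 39.3
```

```bash
python3 m.py .59 .1075 .05 .115 .028; python3 -c "
from h import *
o=r.get_obs();print(o['wrist_force'])
im,d,c=look('wrist');X=cloud(c,d)
for m,st,ce in comps(mask(im,'grey'),200):
  p=X[m&(d>0)]
  if len(p)>100:print(p.mean(0).round(4),((p.max(0)+p.min(0))/2).round(4),len(p))"
```

```text
wrist 2326 wall [0.5909 0.1068] top z 0.147 n 3617 [0.5899 0.1078] [0.589  0.1091]
scene 316 wall [0.5881 0.1084] top z 0.143 n 106 [0.5906 0.1102] [0.5869 0.1179]
side 337 wall [0.5908 0.1085] top z 0.146 n 147 [0.5892 0.1056] [0.5911 0.1048]
5.6667 [0.5909 0.1078 0.0805] [[-0.0, 1.0, 0.001], [1.0, 0.0, 0.0], [0.0, 0.001, -1.0]] 0.05328581952052128
[-3.59295926  0.13885751 10.77037252]
[0.4383 0.175  0.0613] [0.4382 0.1751 0.061 ] 1788
[0.5904 0.127  0.0221] [0.5901 0.1203 0.0377] 1656
[0.5609 0.118  0.1405] [0.5607 0.1165 0.1385] 475
[0.6224 0.1179 0.1404] [0.6235 0.1169 0.139 ] 483
```

Contact with the pad, and green is centred. Release and rise; then terracotta.

Call:
apply_moves(steps=[[[0, 0, 0], 0], [[0, 0, 0], 0], [[0, 0, 0], 0], [[0, 0, 0], 0], [[0, 0, 0], 0]], grip=1)

```text
time: 6.13
position: [0.5905, 0.1075, 0.0795]
ee_rot: [[-0.0, 1.0, -0.0], [1.0, 0.0, -0.0], [-0.0, -0.0, -1.0]]
wrist_force: [0.3, -0.6, -0.3]
grip_width: 0.0853
grip_force: 0.0
```

Call:
apply_moves(steps=[[[0, 0, -0.05], 0], [[0, 0, -0.12], 0], [[0, 0, -0.2], 0], [[0, 0, -0.28], 0], [[0, 0, -0.34], 0]])

```text
time: 6.55
position: [0.5909, 0.1075, 0.2529]
ee_rot: [[0.0, 1.0, 0.002], [1.0, -0.0, 0.001], [0.001, 0.002, -1.0]]
wrist_force: [-0.3, 0.1, -0.5]
grip_width: 0.0855
grip_force: 0.0
```

Call:
apply_moves(steps=[[[-0.3, -0.15, 0], 0], [[-0.3, -0.15, 0], 0], [[-0.3, -0.15, 0], 0], [[-0.3, -0.15, 0], 0], [[-0.3, -0.15, 0], 0]])

```text
time: 6.97
position: [0.5124, -0.0497, 0.25]
ee_rot: [[0.008, 1.0, -0.001], [1.0, -0.008, -0.002], [-0.002, -0.0, -1.0]]
wrist_force: [0.1, -1.3, 0.9]
grip_width: 0.0852
grip_force: 0.0
```

Call:
apply_moves(steps=[[[-0.3, -0.15, 0.02], 0], [[-0.3, -0.15, 0.02], 0], [[-0.3, -0.15, 0.02], 0], [[-0.3, -0.15, 0.02], 0], [[-0.3, -0.15, 0.02], 0]])

```text
time: 7.38
position: [0.4366, -0.199, 0.2395]
ee_rot: [[0.008, 1.0, -0.001], [1.0, -0.008, -0.002], [-0.002, -0.001, -1.0]]
wrist_force: [-0.9, -1.3, -0.2]
grip_width: 0.0852
grip_force: 0.0
```

```bash
python3 m.py .441 -.191 .025 .08 .026;python3 -c "
from m import *
fit(.59,.1075,.05,.115,.028,['side','scene'])
im,d,c=look('wrist');X=cloud(c,d)
for m,st,ce in comps(mask(im,'grey'),200):
  p=X[m&(d>0)]
  if len(p)>100:print(p.mean(0).round(4),((p.max(0)+p.min(0))/2).round(4),len(p))"
```

```text
wrist 199 wall [ 0.4432 -0.1907] top z 0.102 n 1051 [ 0.4433 -0.1902] [ 0.4432 -0.1899]
scene 250 wall [ 0.44   -0.1891] top z 0.100 n 123 [ 0.4415 -0.1873] [ 0.4422 -0.1874]
side 263 wall [ 0.4431 -0.1894] top z 0.104 n 193 [ 0.4435 -0.1904] [ 0.4432 -0.1909]
7.5333 [ 0.4405 -0.1926  0.2396] [[0.001, 1.0, 0.0], [1.0, -0.001, 0.0], [0.0, 0.0, -1.0]] 0.08563945351524542
side 329 wall [0.5895 0.1082] top z 0.144 n 159 [0.5898 0.107 ] [0.589  0.1063]
scene 367 wall [0.5867 0.1082] top z 0.141 n 253 [0.5879 0.1088] [0.588  0.1091]
7.6333 [ 0.441  -0.1916  0.2395] [[-0.001, 1.0, 0.0], [1.0, 0.001, 0.0], [0.0, 0.0, -1.0]] 0.08537104393027233
[ 0.5931 -0.009   0.0218] [ 0.5932 -0.011   0.0209] 1059
[ 0.5961 -0.0816  0.0218] [ 0.5964 -0.082   0.0214] 2794
[ 0.5992 -0.1763  0.0218] [ 0.5993 -0.1775  0.0219] 2200
[ 0.4433 -0.1906  0.1015] [ 0.443  -0.1913  0.1014] 594
[ 0.5992 -0.2367  0.0431] [ 0.6006 -0.2386  0.0355] 1423
[ 0.3952 -0.1815  0.3094] [ 0.3953 -0.1829  0.306 ] 537
[ 0.4885 -0.1814  0.3096] [ 0.4887 -0.1826  0.3066] 557
```

Call:
apply_moves(steps=[[[0.005, 0.006, 0.08], 0], [[0.005, 0.006, 0.16], 0], [[0.005, 0.006, 0.24], 0], [[0.005, 0.006, 0.32], 0], [[0.005, 0.006, 0.39], 0]])

```text
time: 8.1
position: [0.4435, -0.1888, 0.0424]
ee_rot: [[-0.002, 1.0, -0.0], [1.0, 0.002, 0.0], [0.0, -0.0, -1.0]]
wrist_force: [2.2, 0.1, -0.1]
grip_width: 0.0851
grip_force: 0.0
```

Call:
apply_moves(steps=[[[0, 0, 0.014], 0], [[0, 0, 0.014], 0], [[0, 0, 0.014], 0], [[0, 0, 0.014], 0]])

```text
time: 8.43
position: [0.4448, -0.1902, 0.0394]
ee_rot: [[-0.0, 1.0, 0.003], [1.0, 0.0, -0.001], [-0.001, 0.003, -1.0]]
wrist_force: [0.3, 0.5, -0.1]
grip_width: 0.0854
grip_force: 0.0
```

Call:
apply_moves(steps=[[[0, 0, 0], 0], [[0, 0, 0], 0], [[0, 0, 0], 0], [[0, 0, 0], 0], [[0, 0, 0], 0]], grip=-1, squeeze=35)

```text
time: 8.85
position: [0.4441, -0.1903, 0.0387]
ee_rot: [[0.0, 1.0, 0.002], [1.0, -0.0, -0.0], [-0.0, 0.002, -1.0]]
wrist_force: [-4.5, 1.1, 19.6]
grip_width: 0.0498
grip_force: 32.8
```

Call:
apply_moves(steps=[[[0, 0, -0.01], 0], [[0, 0, -0.04], 0], [[0, 0, -0.08], 0], [[0, 0, -0.14], 0], [[0, 0, -0.18], 0]])

```text
time: 9.27
position: [0.4436, -0.1902, 0.1297]
ee_rot: [[0.0, 1.0, 0.001], [1.0, -0.0, -0.0], [-0.0, 0.001, -1.0]]
wrist_force: [1.5, -0.9, -1.7]
grip_width: 0.0501
grip_force: 37.3
```

Call:
apply_moves(steps=[[[0.05, 0.04, 0], 0], [[0.1, 0.08, 0], 0], [[0.15, 0.12, 0], 0], [[0.2, 0.16, 0], 0], [[0.25, 0.19, 0], 0]])

```text
time: 9.68
position: [0.5398, -0.0635, 0.128]
ee_rot: [[-0.0, 1.0, 0.001], [1.0, 0.0, 0.0], [0.0, 0.001, -1.0]]
wrist_force: [-0.2, -1.3, -2.1]
grip_width: 0.05
grip_force: 37.3
```

Call:
apply_moves(steps=[[[0.05, 0.04, 0], 0], [[0.1, 0.08, 0], 0], [[0.15, 0.11, 0], 0], [[0.157, 0.11, 0], 0], [[0.157, 0.11, 0], 0]])

```text
time: 10.1
position: [0.5936, 0.0157, 0.1274]
ee_rot: [[-0.003, 1.0, -0.0], [1.0, 0.003, 0.001], [0.001, -0.0, -1.0]]
wrist_force: [-0.5, -0.7, -2.8]
grip_width: 0.0498
grip_force: 37.4
```

Call:
apply_moves(steps=[[[0, 0, 0.03], 0], [[0, 0, 0.07], 0], [[0, 0, 0.1], 0], [[0, 0, 0.12], 0], [[0, 0, 0.13], 0]])

```text
time: 10.52
position: [0.5925, 0.0124, 0.0615]
ee_rot: [[0.001, 1.0, -0.002], [1.0, -0.001, -0.001], [-0.001, -0.002, -1.0]]
wrist_force: [-0.5, -0.3, -2.2]
grip_width: 0.0499
grip_force: 37.4
```

Call:
apply_moves(steps=[[[0, 0, 0.002], 0], [[0, 0, 0.004], 0], [[0, 0, 0.006], 0], [[0, 0, 0.007], 0]])

```text
time: 10.85
position: [0.594, 0.0134, 0.0599]
ee_rot: [[0.0, 1.0, 0.001], [1.0, -0.0, 0.0], [0.0, 0.001, -1.0]]
wrist_force: [-3.4, -1.2, 12.8]
grip_width: 0.05
grip_force: 38.8
```

```bash
python3 m.py .593 .0135 .045 .1 .026
```

```text
wrist 2313 wall [0.5942 0.0126] top z 0.144 n 785 [0.5921 0.0199] [0.5869 0.0248]
scene 230 wall [0.5914 0.0143] top z 0.150 n 13 [0.5982 0.0243] [0.6074 0.0246]
side 259 wall [0.5941 0.0143] top z 0.144 n 23 [0.5918 0.0112] [0.5803 0.0067]
11.0 [0.594  0.0134 0.06  ] [[0.0, 1.0, 0.001], [1.0, -0.0, 0.0], [0.0, 0.001, -1.0]] 0.050181589177686316
```

Terracotta is on pad 2. Release, then go to blue.

Call:
apply_moves(steps=[[[0, 0, 0], 0], [[0, 0, 0], 0], [[0, 0, 0], 0], [[0, 0, 0], 0], [[0, 0, 0], 0]], grip=1)

```text
time: 11.42
position: [0.5935, 0.0135, 0.0591]
ee_rot: [[0.0, 1.0, 0.0], [1.0, -0.0, -0.0], [-0.0, 0.0, -1.0]]
wrist_force: [-0.8, -0.4, 0.0]
grip_width: 0.0857
grip_force: 0.0
```

Call:
apply_moves(steps=[[[0, 0, -0.05], 0], [[0, 0, -0.12], 0], [[0, 0, -0.2], 0], [[0, 0, -0.28], 0], [[0, 0, -0.34], 0]])

```text
time: 11.83
position: [0.5939, 0.0134, 0.2324]
ee_rot: [[0.0, 1.0, 0.002], [1.0, -0.0, 0.0], [0.0, 0.002, -1.0]]
wrist_force: [0.4, 0.1, -0.7]
grip_width: 0.0854
grip_force: 0.0
```

Call:
apply_moves(steps=[[[0.34, -0.1, 0], 0], [[0.34, -0.1, 0], 0], [[0.34, -0.1, 0], 0], [[0.34, -0.1, 0], 0], [[0.34, -0.1, 0], 0]])

```text
time: 12.25
position: [0.5411, 0.1904, 0.229]
ee_rot: [[-0.007, 1.0, -0.001], [1.0, 0.007, 0.003], [0.003, -0.001, -1.0]]
wrist_force: [-0.0, 0.7, -0.2]
grip_width: 0.0852
grip_force: 0.0
```

Call:
apply_moves(steps=[[[0.33, -0.116, 0], 0], [[0.33, -0.116, 0], 0], [[0.33, -0.116, 0], 0], [[0.33, -0.116, 0], 0], [[0.33, -0.116, 0], 0]])

```text
time: 12.67
position: [0.4818, 0.3554, 0.2287]
ee_rot: [[-0.007, 1.0, -0.002], [1.0, 0.007, 0.003], [0.003, -0.002, -1.0]]
wrist_force: [-1.0, 1.3, -0.7]
grip_width: 0.0853
grip_force: 0.0
```

```bash
python3 m.py .485 .35 .02 .065 .024;python3 -c "
from m import *
fit(.438,.18,.015,.048,.022)
fit(.593,.0135,.045,.1,.026,['side','scene'])
cv2.imwrite('pics/3.png',cv2.resize(np.hstack([look(n)[0] for n in('wrist','side')]),(800,300)))"
```

```text
wrist 198 wall [0.4837 0.3509] top z 0.082 n 812 [0.484  0.3512] [0.4837 0.3516]
scene 242 wall [0.481  0.3526] top z 0.080 n 178 [0.4811 0.3524] [0.4827 0.3528]
side 166 wall [0.484 0.352] top z 0.084 n 72 [0.4842 0.3501] [0.4835 0.3494]
12.8167 [0.4851 0.349  0.2287] [[-0.002, 1.0, -0.0], [1.0, 0.002, -0.0], [-0.0, -0.0, -1.0]] 0.08532013547829671
wrist 349 wall [0.4357 0.1749] top z 0.062 n 408 [0.4358 0.1757] [0.4359 0.1763]
scene 136 wall [0.4331 0.1765] top z 0.060 n 111 [0.4353 0.1767] [0.4346 0.1769]
side 118 wall [0.4357 0.1763] top z 0.063 n 82 [0.4358 0.174 ] [0.4362 0.1743]
12.9667 [0.4862 0.3472 0.229 ] [[0.002, 1.0, 0.0], [1.0, -0.002, -0.0], [-0.0, 0.0, -1.0]] 0.08566880268082609
side 257 wall [0.5931 0.0142] top z 0.124 n 145 [0.593  0.0129] [0.5931 0.0128]
scene 284 wall [0.5902 0.0144] top z 0.122 n 186 [0.5909 0.0152] [0.592  0.0149]
13.0667 [0.4862 0.3474 0.2291] [[0.002, 1.0, 0.0], [1.0, -0.002, -0.0], [-0.0, 0.0, -1.0]] 0.08552346379591327
```

View pics/3.png

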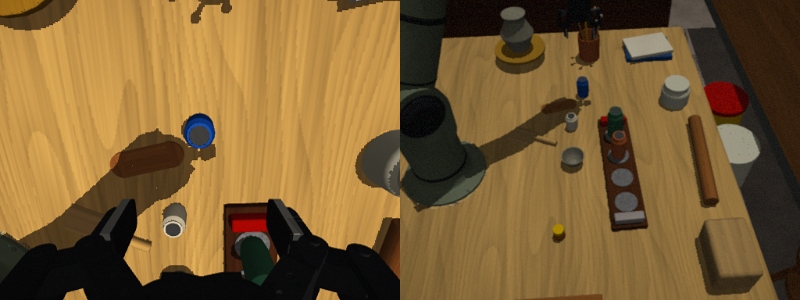

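The view shows green and terracotta standing on the board at (615,122) and (619,140). Blue is at (200,132) in the wrist view, clear of the thin brown piece.

Call:
apply_moves(steps=[[[0.005, -0.002, 0.08], 0], [[0.005, -0.002, 0.16], 0], [[0.005, -0.002, 0.24], 0], [[0.005, -0.002, 0.32], 0], [[0.005, -0.002, 0.39], 0]])

```text
time: 13.58
position: [0.4842, 0.3503, 0.0318]
ee_rot: [[0.001, 1.0, -0.0], [1.0, -0.001, -0.0], [-0.0, -0.0, -1.0]]
wrist_force: [0.4, 0.3, 0.2]
grip_width: 0.0853
grip_force: 0.0
```

Call:
apply_moves(steps=[[[0, 0, 0.018], 0], [[0, 0, 0.018], 0], [[0, 0, 0.018], 0], [[0, 0, 0.018], 0]])

```text
time: 13.92
position: [0.4857, 0.3517, 0.0273]
ee_rot: [[0.0, 1.0, 0.002], [1.0, -0.0, 0.002], [0.002, 0.002, -1.0]]
wrist_force: [-0.5, -0.2, -0.1]
grip_width: 0.0854
grip_force: 0.0
```

Call:
apply_moves(steps=[[[0, 0, 0], 0], [[0, 0, 0], 0], [[0, 0, 0], 0], [[0, 0, 0], 0], [[0, 0, 0], 0]], grip=-1, squeeze=35)

```text
time: 14.33
position: [0.4849, 0.3517, 0.0263]
ee_rot: [[-0.0, 1.0, 0.001], [1.0, 0.0, 0.001], [0.001, 0.001, -1.0]]
wrist_force: [-3.3, -0.7, 14.3]
grip_width: 0.0457
grip_force: 33.8
```

Call:
apply_moves(steps=[[[0, 0, -0.01], 0], [[0, 0, -0.05], 0], [[0, 0, -0.11], 0], [[0, 0, -0.18], 0], [[0, 0, -0.24], 0]])

```text
time: 14.75
position: [0.4844, 0.3508, 0.1472]
ee_rot: [[0.0, 1.0, 0.0], [1.0, -0.0, 0.0], [0.0, 0.0, -1.0]]
wrist_force: [0.9, 0.3, -1.0]
grip_width: 0.0459
grip_force: 36.5
```

Call:
apply_moves(steps=[[[-0.07, 0, 0], 0], [[-0.15, 0, 0], 0], [[-0.23, 0, 0], 0], [[-0.31, 0, 0], 0], [[-0.39, 0, 0], 0]])

```text
time: 15.17
position: [0.484, 0.1542, 0.1455]
ee_rot: [[-0.0, 1.0, 0.0], [1.0, 0.0, 0.0], [0.0, 0.0, -1.0]]
wrist_force: [1.7, -0.4, -0.6]
grip_width: 0.046
grip_force: 36.5
```

Call:
apply_moves(steps=[[[-0.08, 0, 0], 0], [[-0.16, 0, 0], 0], [[-0.24, 0, 0], 0], [[-0.32, 0, 0], 0], [[-0.4, 0, 0], 0]])

```text
time: 15.58
position: [0.4841, -0.0459, 0.1455]
ee_rot: [[-0.0, 1.0, 0.001], [1.0, 0.0, 0.0], [0.0, 0.001, -1.0]]
wrist_force: [1.3, 0.1, -1.4]
grip_width: 0.0462
grip_force: 36.5
```

Call:
apply_moves(steps=[[[-0.06, 0.03, 0], 0], [[-0.074, 0.09, 0], 0], [[-0.074, 0.16, 0], 0], [[-0.074, 0.225, 0], 0], [[-0.074, 0.225, 0], 0]])

```text
time: 16.0
position: [0.6017, -0.0807, 0.145]
ee_rot: [[-0.001, 1.0, 0.003], [1.0, 0.001, 0.0], [0.0, 0.003, -1.0]]
wrist_force: [-1.2, 1.1, -1.7]
grip_width: 0.0456
grip_force: 36.7
```

Call:
apply_moves(steps=[[[0, 0, 0.04], 0], [[0, 0, 0.09], 0], [[0, 0, 0.14], 0], [[0, 0, 0.18], 0], [[0, 0, 0.19], 0]])

```text
time: 16.42
position: [0.5952, -0.0808, 0.0474]
ee_rot: [[-0.0, 1.0, -0.004], [1.0, 0.0, 0.0], [0.0, -0.004, -1.0]]
wrist_force: [-9.9, 0.2, 24.6]
grip_width: 0.0459
grip_force: 39.6
```

Call:
apply_moves(steps=[[[0, 0, 0.002], 0], [[0, 0, 0.004], 0], [[0, 0, 0.006], 0], [[0, 0, 0.007], 0]])

```text
time: 16.75
position: [0.5976, -0.0811, 0.0475]
ee_rot: [[0.0, 1.0, 0.001], [1.0, -0.0, -0.0], [-0.0, 0.001, -1.0]]
wrist_force: [-1.8, 0.3, 7.5]
grip_width: 0.0461
grip_force: 37.6
```

```bash
python3 m.py .5965 -.081 .04 .085 .024
```

```text
wrist 1831 wall [ 0.5977 -0.0815] top z 0.157 n 3420 [ 0.5981 -0.068 ] [ 0.5982 -0.0678]
scene 179 wall [ 0.5949 -0.08  ] top z 0.150 n 61 [ 0.5981 -0.0765] [ 0.6116 -0.0739]
side 202 wall [ 0.5976 -0.08  ] top z 0.151 n 41 [ 0.5972 -0.0859] [ 0.5892 -0.0911]
16.9 [ 0.5975 -0.0811  0.0474] [[0.0, 1.0, 0.001], [1.0, -0.0, -0.0], [-0.0, 0.001, -1.0]] 0.045815516477216905
```

Blue is down on pad 3. Release and go to white.

Call:
apply_moves(steps=[[[0, 0, 0], 0], [[0, 0, 0], 0], [[0, 0, 0], 0], [[0, 0, 0], 0], [[0, 0, 0], 0]], grip=1)

```text
time: 17.32
position: [0.597, -0.081, 0.0465]
ee_rot: [[0.0, 1.0, -0.0], [1.0, -0.0, -0.0], [-0.0, -0.0, -1.0]]
wrist_force: [-0.3, -0.2, 0.2]
grip_width: 0.0854
grip_force: 0.0
```

Call:
apply_moves(steps=[[[0, 0, -0.05], 0], [[0, 0, -0.12], 0], [[0, 0, -0.2], 0], [[0, 0, -0.28], 0], [[0, 0, -0.34], 0]])

```text
time: 17.73
position: [0.5974, -0.0812, 0.2198]
ee_rot: [[0.0, 1.0, 0.002], [1.0, -0.0, -0.0], [-0.0, 0.002, -1.0]]
wrist_force: [0.5, -0.2, 0.1]
grip_width: 0.0855
grip_force: 0.0
```

Call:
apply_moves(steps=[[[0.2, -0.322, 0], 0], [[0.2, -0.322, 0], 0], [[0.2, -0.322, 0], 0], [[0.2, -0.322, 0], 0], [[0.2, -0.322, 0], 0]])

```text
time: 18.15
position: [0.4325, 0.0206, 0.2165]
ee_rot: [[-0.001, 1.0, -0.001], [1.0, 0.001, 0.0], [0.0, -0.001, -1.0]]
wrist_force: [1.0, 1.6, 0.6]
grip_width: 0.0854
grip_force: 0.0
```

Call:
apply_moves(steps=[[[0.313, 0, 0], 0], [[0.313, 0, 0], 0], [[0.313, 0, 0], 0], [[0.313, 0, 0], 0], [[0.313, 0, 0], 0]])

```text
time: 18.57
position: [0.4353, 0.1818, 0.2166]
ee_rot: [[-0.007, 1.0, 0.0], [1.0, 0.007, 0.002], [0.002, 0.0, -1.0]]
wrist_force: [-0.7, -0.7, -0.4]
grip_width: 0.0857
grip_force: 0.0
```

```bash
python3 m.py .436 .1755 .015 .048 .022;python3 -c "
from m import *
fit(.5965,-.081,.04,.085,.024,['side','scene'])
cv2.imwrite('pics/4.png',cv2.resize(np.hstack([look(n)[0] for n in('wrist','side')]),(800,300)))"
```

```text
wrist 139 wall [0.4358 0.1749] top z 0.062 n 643 [0.4356 0.175 ] [0.4359 0.1756]
scene 135 wall [0.4332 0.1766] top z 0.060 n 113 [0.4352 0.1767] [0.4348 0.1768]
side 123 wall [0.4361 0.176 ] top z 0.064 n 79 [0.4372 0.1739] [0.4362 0.1741]
18.7167 [0.4359 0.1751 0.2164] [[-0.0, 1.0, -0.0], [1.0, 0.0, -0.0], [-0.0, -0.0, -1.0]] 0.08511508916295697
side 200 wall [ 0.5963 -0.0802] top z 0.105 n 139 [ 0.5963 -0.0814] [ 0.5957 -0.0812]
scene 206 wall [ 0.5936 -0.0801] top z 0.102 n 139 [ 0.5949 -0.0792] [ 0.5948 -0.0788]
18.8167 [0.4361 0.1743 0.2165] [[0.002, 1.0, -0.0], [1.0, -0.002, -0.0], [-0.0, -0.0, -1.0]] 0.085341226978852
```

View pics/4.png

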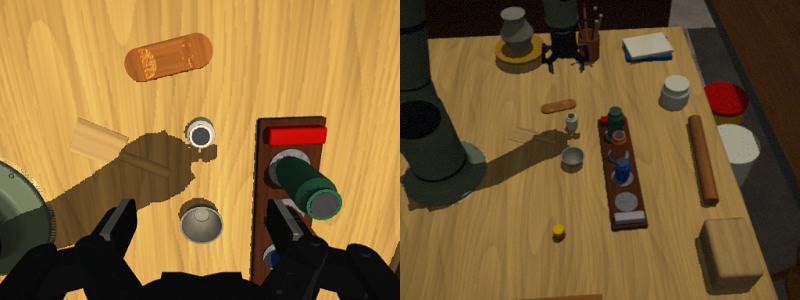

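White is at (200,133) in the wrist view, with the bowl at (200,225) and the spatula handle clear of the fingers. Blue stands on pad 3. Grasp white.

Call:
apply_moves(steps=[[[0, 0, 0.08], 0], [[0, 0, 0.16], 0], [[0, 0, 0.24], 0], [[0, 0, 0.32], 0], [[0, 0, 0.38], 0]])

```text
time: 19.33
position: [0.4354, 0.1744, 0.0241]
ee_rot: [[0.001, 1.0, -0.001], [1.0, -0.001, -0.001], [-0.001, -0.001, -1.0]]
wrist_force: [0.6, -0.1, -0.2]
grip_width: 0.0856
grip_force: 0.0
```

Call:
apply_moves(steps=[[[0, 0, 0.01], 0], [[0, 0, 0.02], 0], [[0, 0, 0.02], 0], [[0, 0, 0.02], 0]])

```text
time: 19.67
position: [0.437, 0.1757, 0.018]
ee_rot: [[0.0, 1.0, 0.002], [1.0, -0.0, 0.001], [0.001, 0.002, -1.0]]
wrist_force: [0.6, 0.5, 1.1]
grip_width: 0.0854
grip_force: 0.0
```

Call:
apply_moves(steps=[[[0, 0, 0], 0], [[0, 0, 0], 0], [[0, 0, 0], 0], [[0, 0, 0], 0], [[0, 0, 0], 0]], grip=-1, squeeze=35)

```text
time: 20.08
position: [0.4354, 0.1757, 0.0172]
ee_rot: [[-0.0, 1.0, -0.001], [1.0, 0.0, 0.0], [0.0, -0.001, -1.0]]
wrist_force: [-8.0, -0.5, 21.1]
grip_width: 0.039
grip_force: 33.0
```

Call:
apply_moves(steps=[[[0, 0, -0.01], 0], [[0, 0, -0.05], 0], [[0, 0, -0.11], 0], [[0, 0, -0.18], 0], [[0, 0, -0.24], 0]])

```text
time: 20.5
position: [0.4358, 0.1754, 0.1386]
ee_rot: [[0.0, 1.0, 0.0], [1.0, -0.0, 0.0], [0.0, 0.0, -1.0]]
wrist_force: [0.9, 0.7, -1.0]
grip_width: 0.0379
grip_force: 29.3
```

The opening is smaller than expected (38 mm, where I expected about 42), so I check the hold.

```bash
python3 -c "
from m import *
o=r.get_obs();print(o['position'],o['grip_width'],o['grip_force'])
a=look('side')[0];im,d,c=look('wrist')
i=cv2.resize(a[60:188,180:308],(400,400),interpolation=2)
cv2.imwrite('pics/5.png',np.hstack([i,cv2.resize(im,(400,300))[:,:] if 0 else cv2.copyMakeBorder(cv2.resize(im,(400,300)),0,100,0,0,0)]))
X=cloud(c,d);m=(d>0)&(np.hypot(X[...,0]-.436,X[...,1]-.1755)<.03)&(X[...,2]>.1)&(X[...,2]<.25)
h,s,v=cv2.split(cv2.cvtColor(im,cv2.COLOR_BGR2HSV));p=X[m&(v>110)]
print(len(p),p.min(0),p.max(0))
t=p[p[:,2]>np.percentile(p[:,2],60)];A=np.c_[t[:,:2],np.ones(len(t))];print(np.linalg.lstsq(A,t[:,2],rcond=None)[0])"
```

```text
[0.43584554 0.1753728  0.13859238] 0.03791688985246931 29.2522251047194
3210 [0.41958202 0.15871787 0.13342695] [0.46362022 0.1981407  0.24930616]
[ 0.03514039 -0.0395192   0.17790881]
```

View pics/5.png

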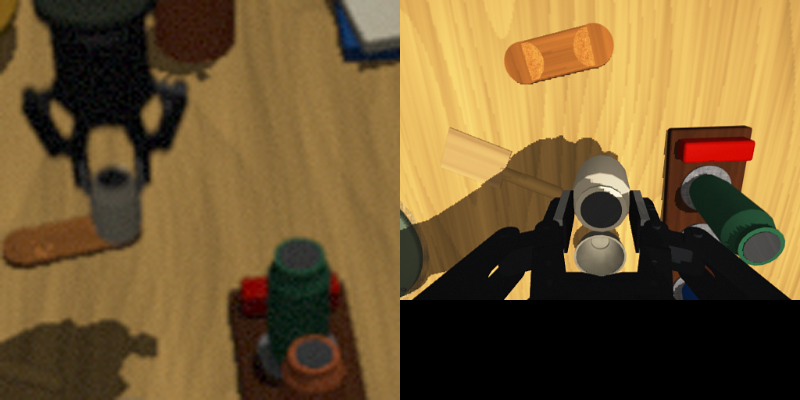

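White is upright, but the fingers hold its shoulder. I'll set it back down and regrasp about 8 mm lower.

Call:
apply_moves(steps=[[[0, 0, 0.05], 0], [[0, 0, 0.11], 0], [[0, 0, 0.17], 0], [[0, 0, 0.22], 0], [[0, 0, 0.23], 0]])

```text
time: 21.02
position: [0.434, 0.1746, 0.0182]
ee_rot: [[-0.0, 1.0, -0.004], [1.0, 0.0, -0.002], [-0.002, -0.004, -1.0]]
wrist_force: [-2.0, -0.6, -1.8]
grip_width: 0.0385
grip_force: 29.4
```

Call:
apply_moves(steps=[[[0, 0, 0.003], 0], [[0, 0, 0.006], 0], [[0, 0, 0.009], 0], [[0, 0, 0.01], 0], [[0, 0, 0.01], 0]])

```text
time: 21.43
position: [0.4368, 0.1758, 0.0176]
ee_rot: [[0.0, 1.0, 0.002], [1.0, -0.0, 0.001], [0.001, 0.002, -1.0]]
wrist_force: [0.1, -0.8, 5.0]
grip_width: 0.0383
grip_force: 31.8
```

Call:
apply_moves(steps=[[[0, 0, 0], 0], [[0, 0, 0], 0], [[0, 0, 0], 0], [[0, 0, 0], 0], [[0, 0, 0], 0]], grip=1)

```text
time: 21.85
position: [0.436, 0.1755, 0.0166]
ee_rot: [[0.0, 1.0, 0.0], [1.0, -0.0, 0.0], [0.0, 0.0, -1.0]]
wrist_force: [1.2, -0.8, -0.5]
grip_width: 0.0851
grip_force: 0.0
```

Call:
apply_moves(steps=[[[0, 0, 0.006], 0], [[0, 0, 0.012], 0], [[0, 0, 0.016], 0], [[0, 0, 0.016], 0], [[0, 0, 0.016], 0]])

```text
time: 22.27
position: [0.4359, 0.1754, 0.0083]
ee_rot: [[0.0, 1.0, -0.0], [1.0, -0.0, -0.0], [-0.0, -0.0, -1.0]]
wrist_force: [-0.6, 0.7, 0.0]
grip_width: 0.0853
grip_force: 0.0
```

```bash
python3 m.py .436 .1755 .015 .048 .022
```

```text
wrist 1438 wall [0.4376 0.1747] top z 0.126 n 3103 [0.436  0.1888] [0.4353 0.1895]
scene 72 wall [0.4349 0.1764] top z 0.144 n 27 [0.4526 0.1764] [0.4519 0.1856]
side 126 wall [0.4376 0.1759] top z 0.146 n 59 [0.4364 0.1605] [0.4382 0.1617]
22.4167 [0.436  0.1755 0.0085] [[0.0, 1.0, 0.0], [1.0, -0.0, 0.0], [0.0, 0.0, -1.0]] 0.08557508522021745
```

Call:
apply_moves(steps=[[[0, 0, 0], 0], [[0, 0, 0], 0], [[0, 0, 0], 0], [[0, 0, 0], 0], [[0, 0, 0], 0]], grip=-1)

```text
time: 22.83
position: [0.4362, 0.1756, 0.0088]
ee_rot: [[0.0, 1.0, 0.0], [1.0, -0.0, 0.0], [0.0, 0.0, -1.0]]
wrist_force: [-0.8, -0.1, 8.5]
grip_width: 0.0421
grip_force: 34.3
```

Call:
apply_moves(steps=[[[0, 0, 0], 0], [[0, 0, -0.01], 0], [[0, 0, -0.02], 0], [[0, 0, -0.03], 0], [[0, 0, -0.03], 0]])

```text
time: 23.25
position: [0.4365, 0.1757, 0.0245]
ee_rot: [[0.0, 1.0, 0.001], [1.0, -0.0, 0.001], [0.001, 0.001, -1.0]]
wrist_force: [0.5, -1.0, -1.1]
grip_width: 0.0424
grip_force: 35.6
```

A solid wall grip at 42 mm. Lift, go over, and place on pad 4.

Call:
apply_moves(steps=[[[0, 0, -0.04], 0], [[0, 0, -0.1], 0], [[0, 0, -0.16], 0], [[0, 0, -0.21], 0], [[0, 0, -0.21], 0]])

```text
time: 23.67
position: [0.4379, 0.1763, 0.1327]
ee_rot: [[0.0, 1.0, 0.006], [1.0, -0.0, 0.003], [0.003, 0.006, -1.0]]
wrist_force: [0.9, 0.5, 0.2]
grip_width: 0.0421
grip_force: 36.0
```

Call:
apply_moves(steps=[[[-0.07, 0, 0], 0], [[-0.15, 0, 0], 0], [[-0.23, 0, 0], 0], [[-0.31, 0, 0], 0], [[-0.38, 0, 0], 0]])

```text
time: 24.08
position: [0.4353, -0.0169, 0.1282]
ee_rot: [[0.0, 1.0, -0.0], [1.0, -0.0, -0.0], [-0.0, -0.0, -1.0]]
wrist_force: [0.9, -0.0, -0.3]
grip_width: 0.0423
grip_force: 36.0
```

Call:
apply_moves(steps=[[[-0.08, 0, 0], 0], [[-0.15, 0.02, 0], 0], [[-0.22, 0.05, 0], 0], [[-0.28, 0.1, 0], 0], [[-0.323, 0.16, 0], 0]])

```text
time: 24.5
position: [0.5153, -0.1797, 0.1282]
ee_rot: [[0.003, 1.0, -0.001], [1.0, -0.003, -0.001], [-0.001, -0.001, -1.0]]
wrist_force: [0.6, 0.7, -1.3]
grip_width: 0.0421
grip_force: 36.0
```

Call:
apply_moves(steps=[[[0, 0.07, 0], 0], [[0, 0.14, 0], 0], [[0, 0.169, 0], 0], [[0, 0.169, 0], 0], [[0, 0.169, 0], 0]])

```text
time: 24.92
position: [0.6003, -0.1758, 0.1273]
ee_rot: [[-0.0, 1.0, -0.001], [1.0, 0.0, 0.0], [0.0, -0.001, -1.0]]
wrist_force: [-0.1, 0.0, 0.1]
grip_width: 0.0417
grip_force: 36.0
```

Call:
apply_moves(steps=[[[0, 0, 0.04], 0], [[0, 0, 0.09], 0], [[0, 0, 0.14], 0], [[0, 0, 0.175], 0], [[0, 0, 0.185], 0]])

```text
time: 25.33
position: [0.5979, -0.1758, 0.0332]
ee_rot: [[0.0, 1.0, -0.004], [1.0, -0.0, 0.001], [0.001, -0.004, -1.0]]
wrist_force: [-0.1, 0.3, -0.9]
grip_width: 0.042
grip_force: 36.0
```

Call:
apply_moves(steps=[[[0, 0, 0.004], 0], [[0, 0, 0.007], 0], [[0, 0, 0.01], 0], [[0, 0, 0.012], 0], [[0, 0, 0.012], 0]])

```text
time: 25.75
position: [0.6008, -0.1761, 0.0306]
ee_rot: [[0.0, 1.0, 0.001], [1.0, -0.0, -0.0], [-0.0, 0.001, -1.0]]
wrist_force: [0.0, -0.2, -1.1]
grip_width: 0.0417
grip_force: 36.0
```

```bash
python3 m.py .5995 -.176 .035 .065 .022
```

```text
wrist 1209 wall [ 0.6017 -0.1768] top z 0.147 n 3780 [ 0.6017 -0.1631] [ 0.6016 -0.1617]
scene 109 wall [ 0.5992 -0.1753] top z 0.150 n 31 [ 0.6035 -0.162 ] [ 0.6074 -0.1613]
side 115 wall [ 0.6018 -0.1753] top z 0.149 n 41 [ 0.602  -0.1884] [ 0.6003 -0.1892]
25.9 [ 0.6007 -0.1761  0.0304] [[-0.0, 1.0, 0.001], [1.0, 0.0, -0.0], [-0.0, 0.001, -1.0]] 0.042005362523681235
```

Call:
apply_moves(steps=[[[0, 0, 0.002], 0], [[0, 0, 0.004], 0], [[0, 0, 0.004], 0]])

```text
time: 26.15
position: [0.6014, -0.1762, 0.0294]
ee_rot: [[0.0, 1.0, 0.002], [1.0, -0.0, -0.0], [-0.0, 0.002, -1.0]]
wrist_force: [-1.8, 1.2, 18.5]
grip_width: 0.0418
grip_force: 38.3
```

Call:
apply_moves(steps=[[[0, 0, 0], 0], [[0, 0, 0], 0], [[0, 0, 0], 0], [[0, 0, 0], 0], [[0, 0, 0], 0]], grip=1)

```text
time: 26.57
position: [0.6004, -0.176, 0.0279]
ee_rot: [[0.0, 1.0, -0.0], [1.0, -0.0, 0.0], [0.0, -0.0, -1.0]]
wrist_force: [-0.3, -0.0, 1.0]
grip_width: 0.0855
grip_force: 0.0
```

Call:
apply_moves(steps=[[[0, 0, -0.05], 0], [[0, 0, -0.12], 0], [[0, 0, -0.2], 0], [[0, 0, -0.28], 0], [[0, 0, -0.34], 0]])

```text
time: 26.98
position: [0.6009, -0.1762, 0.2013]
ee_rot: [[0.0, 1.0, 0.002], [1.0, -0.0, -0.0], [-0.0, 0.002, -1.0]]
wrist_force: [-0.0, 0.2, -0.5]
grip_width: 0.0855
grip_force: 0.0
```

Call:
apply_moves(steps=[[[0, -0.3, 0], 0], [[0, -0.3, 0], 0], [[0, -0.3, 0], 0], [[0, -0.3, 0], 0], [[0, -0.3, 0], 0]])

```text
time: 27.4
position: [0.4459, -0.1766, 0.1984]
ee_rot: [[0.002, 1.0, -0.001], [1.0, -0.002, -0.0], [-0.0, -0.001, -1.0]]
wrist_force: [1.1, -0.7, 1.7]
grip_width: 0.0852
grip_force: 0.0
```

```bash
python3 -c "
from m import *
for a in((.5995,-.176,.035,.065,.022),(.5965,-.081,.04,.085,.024),(.593,.0135,.045,.1,.026),(.59,.1075,.05,.115,.028)):fit(*a,cams=['side','scene'])
cv2.imwrite('pics/6.png',cv2.resize(np.hstack([look(n)[0] for n in('scene','side')]),(800,300)))"
```

```text
side 118 wall [ 0.6025 -0.1753] top z 0.085 n 133 [ 0.6028 -0.1779] [ 0.6023 -0.1765]
scene 119 wall [ 0.5996 -0.1751] top z 0.082 n 107 [ 0.6003 -0.1745] [ 0.6006 -0.1742]
27.5 [ 0.4504 -0.1762  0.1986] [[0.001, 1.0, 0.001], [1.0, -0.001, -0.0], [-0.0, 0.001, -1.0]] 0.08525026027657705
side 201 wall [ 0.5963 -0.08  ] top z 0.105 n 129 [ 0.5966 -0.081 ] [ 0.5968 -0.0816]
scene 205 wall [ 0.5936 -0.08  ] top z 0.102 n 139 [ 0.595  -0.0795] [ 0.5948 -0.0789]
27.6 [ 0.4514 -0.1759  0.1981] [[-0.0, 1.0, 0.001], [1.0, 0.0, -0.0], [-0.0, 0.001, -1.0]] 0.08548330791219734
side 251 wall [0.5931 0.0142] top z 0.125 n 133 [0.593  0.0139] [0.593  0.0128]
scene 287 wall [0.5903 0.0143] top z 0.121 n 185 [0.5916 0.0144] [0.5917 0.0152]
27.7 [ 0.4513 -0.1759  0.1978] [[-0.001, 1.0, -0.0], [1.0, 0.001, 0.0], [0.0, -0.0, -1.0]] 0.08515147837321081
side 280 wall [0.5894 0.1082] top z 0.144 n 153 [0.5901 0.1063] [0.5894 0.1061]
scene 366 wall [0.5867 0.1083] top z 0.141 n 246 [0.5881 0.1085] [0.5877 0.1088]
27.8 [ 0.4509 -0.1759  0.1977] [[-0.0, 1.0, -0.0], [1.0, 0.0, 0.0], [0.0, -0.0, -1.0]] 0.08553001162979072
```

View pics/6.png

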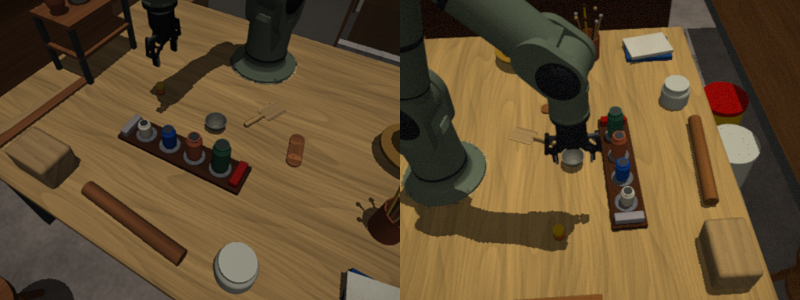

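All four stand upright on their pads: white at (146,130), blue at (169,138), terracotta at (195,150) and green at (221,156), next to the red stop at (240,174). The bowl has not been moved, and every vase is within about 3 mm of its pad's centre.

```bash
python3 -c "
from plant import r
print(r.sign_off())"
```

```text
the job is handed in; nothing more can be done
None
```

I handed the job in with green, terracotta, blue and white lined up from the red stop, each upright within about 3 mm of its pad's centre by my last measurements, and the bowl untouched; sign-off returned no verdict.

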